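Load the data logger's battery and lock its quarter-turn cap

TASK

Drop the battery that stands on the bench into the round battery well of the grey data logger, keeping the end up that is up now. Then close the well with the loose black winged cap: rest its two lugs on the collar and turn it to feel for the slots, push it in against the battery spring, turn it clockwise (seen from above) about a quarter turn until it meets its stop, and let it rise into the locked detent. Go gently, never forcing the cap or the gripper against the collar (about 10 N of push is enough), and leave the beaker, the jar and the strip box where they stand.

Things in the scene. Friction and masses are not known exactly. Their poses are not given: they have to be found in the camera images.
- logger: The grey data logger, screwed to the bench: an upright box, 86 mm along its x, 130 mm along its y, 59 mm high; origin at the centre of its underside. An aluminium collar round the battery well stands 14 mm above its lid, 36 mm towards its -y from the middle; display and keys on the other half.
- collar_top (a point): Centre of the collar's rim, 73 mm over the bench; z up, x and y are the logger's axes. The collar is 44 mm across, its bore 26 mm; at the lid's top, 14 mm below the rim, the bore narrows by a 2 mm chamfer to the 19 mm battery well. White dots on the rim mark the two entry slots, red dots the detents.
- ledge (a point): On the well's axis, at the underside of the collar's 4.5 mm thick inner ledge. Two slots 9 mm wide cut the ledge about along the logger's x; the hand-clamped collar is turned up to 45 degrees either way (not measured). From each slot a race runs 90 degrees clockwise (from above) under the ledge to a pocket 9 mm wide, 2.5 mm deep in its underside, then a solid stop.
- contact_rest (a point): Top of the sprung contact plate in the well, 57 mm below the rim, as it stands without load. It pushes up with 4 N and 0.9 N more per mm pressed down. It moves down when pressed; this point stays.
- cap_grip (a point): Loose black cap, upright, 0.1-0.17 kg. This point: middle of its wing, 10 mm under the wing's top, 28 mm over the plug's underside. Wing 34 mm along x, 11 mm thick across y (grip here), 20 mm high; the 40 mm wide flange begins 10 mm below. Over the rim this point stands: 24 mm lugs on the ledge, 21 mm in the slots on the battery, 15.8 mm lugs just under the ledge, 14 mm hard stop, 18.3 mm locked.
- cap_foot (a point): Centre of the underside of the cap's plug. Plug 24.4 mm across, 14 mm high, tapered over its lowest 3 mm. Two brass lugs along +x and -x, in line with the wing, to 16 mm from the axis, 7 mm wide, from 4 to 8 mm above this point; a half turn makes no difference. Under the ledge the spring holds the cap up with about 9 N; let go there, it stays and may be gripped anew.
- battery_mid (a point): Middle of the loose round AA-size battery, 15 mm across and 50 mm tall, standing upright on the bench; z along its axis, up. In the well it stands on the contact plate, its top 7 mm below the collar's rim, this point 32 mm below the rim (35 mm once the cap is locked).
- beaker: Small glass beaker, 47 mm across and 61 mm tall, upright beside the logger; origin at the centre of its underside. Leave it.
- jar: Small jar of green parts with a blue lid, 36 mm across and 48 mm tall, behind the logger; origin at the centre of its underside. Leave it.
- strip_box: Flat white box of test strips, 82 x 50 x 9 mm, in front of the logger; origin at the centre of its underside. Leave it.
There are look-alikes about, which are no part of the job. What is meant by the part that bears cap_grip is not purple, and is the smaller of those in its own colour.

How it is judged:
By the outcome, as a careful person would: the job done as asked, in the order asked, and still so for the second after the job is handed in, with the robot touching nothing.
It also fails if it takes over 69 s, if anything falls off the work surface, if the arm or the gripper's body presses on something with over 40 N, if the wrist force passes 120 N, or if a joint passes its speed limit or range.

ROBOT

A 7-joint arm with a two-finger parallel gripper is mounted at the origin on a cart in front of the work surface, level with it; the furniture and walls round the work are solid. World frame = base frame: x ahead of the robot, y to its left, z up, the work surface at z = 0. Lengths are in m, angles in rad, forces in N, time in s.
With the tool pointing down it reaches from about 0.4 to 0.875 m from the base axis. Payload 6.5 kg.
Tool frame: the origin (TCP) lies midway between the tips of the shut fingers; the grasp point (between the pads) lies 19 mm behind it (env.hold_point_z is the distance from the TCP to the grasp point, in m); z points along the fingers, y is the line along which they close (so a half turn about z gives the same grasp; the last joint's range is limited). The gripper opens to 88 mm and grips with 3 to 60 N. Pads are 18 mm wide; open, the fingers measure 123 mm over their backs; the gripper's body (75 mm by 187 mm) begins 45 mm behind the grasp point.
Start: joints at [-0.066, 0.536, -0.004, 1.538, 0.003, 1.067, -0.071], TCP at [0.65, -0, 0.204] pointing down, gripper open.
Joint ranges: [-2.7, 2.7], [-0.37, 2.16], [-1.27, 1.26], [0.24, 2.4], [-1.31, 4.45], [0.19, 1.91], [-2.76, 2.76]. Speed limits (rad/s): [2.39, 2.39, 3.14, 3.14, 3.14, 3.14, 3.14].

INTERFACE

Orientations are given as a rotation vector (axis times angle).
In Python, from station import sensors, cams, env gives the robot as it stands.
- The arm moves only by the tool send_rows, never from a script. Its argument "steps" is a list of rows, each a list of 5 numbers: the shift along the world's x, y, z in units of 3 cm (1.0 is 3 cm), then the turn about the world's z in units of 6 degrees (1.0 is 6 degrees), then the opening in per cent of the stroke, from 0 (shut) to 100 (fully open). In form: [[x, y, z, turn, gripper], ...]. A call has 1 to 20 rows; each row shifts and turns the commanded pose from where the row before left it; what a row does not reach is not made up. A row lasts 1/12 s, in which the tool goes at most 41.7 mm and 7.16 degrees, less where a joint would pass 70% of its speed; a pose out of reach is approached as far as the arm can. A call with a number of a shift or a turn outside -1 to 1 is refused whole. A call with a gripper value outside its range is refused whole. The fingers move at their own pace and stop on an object; the grip force is fixed at half the most. Time passes only in rows, so rows that do not move let the fingers close. It gives the time, the measured TCP pose, the force, the opening and the grip force at its end, in the units of the state.
- sensors.read_state(): the state, without advancing time (a new reading comes with each control period).
- cams.camera(name): name is "scene" or "side" or "wrist"; returns (picture, depth): 480x640x3 uint8, red, green, blue; 480x640 float32, m along the optical axis (not along the pixel's ray), 0 where there is no reading.
- cams.camera_info(name): a dict with "K" (3x3 intrinsics, pixels), "world_to_cam" (4x4, takes a point from world to camera coordinates); the wrist camera has in their place "mount" (4x4, takes a point from camera to tool coordinates, whose origin is the TCP and whose axes are the flange's). Camera axes: x right, y up, looking along -z (the intrinsics and any distortion apply to the point x, -y, -z); pixel columns grow to the right and rows downward; lengths in m; the calibration is good to about 2 mm. A picture is of the moment at which its call begins: read the wrist's pose just before it. camera_info takes no time and is no camera call.
- env.hand_in(): hands the job in; it is judged then, once.
Trained networks look in the newest picture that a camera, given by its name, has taken for a name from the list of things; names that differ only in an ending like _2 or _b are one class to them, and where a whole thing is asked for, a point or a joint stands for the part that bears it (a point fixed in the world has none). Each returns a list of dicts, best first, with "conf" (0 to 1); they miss things now and then, are a little off and sometimes report something else, mostly with a low value. They report only what shows in the picture. A call takes as long as a camera call. They do not tell look-alikes from the thing itself.
- cams.recognise(camera, query): "bbox" ([left, top, right, bottom] in pixels, round what is visible of it).
- cams.regions_of(camera, query): "pixels" (480x640 bool, what is visible of it) and "bbox" ([left, top, right, bottom] in pixels, round what is visible of it).
The state is a dict: "clock": time; "q": joint angles; "qd": joint speeds; "joint_efforts": joint torques, N m; "eef_pos": TCP position; "eef_rot": TCP orientation; "force": force on the tool from outside, world axes, zero at the start; "torque": the same for the moment, N m; "width": opening from 0.0 (shut) to 1.0 (fully open); "gripper_force": force on a finger pad.
Only numpy, scipy, OpenCV 4.12 (cv2) and the standard library are available. Lean on these libraries where they do the work, as an engineer would, in place of code of your own. Each camera call takes 0.05 s, during which the arm holds its last target. There are 200 camera calls.

## Working session

There is one attempt and no reset: what is moved stays moved. The work goes in short steps, Python scripts to look and compute and a tool call to move; the robot and the scene stay as the last step left them, time stands still between calls to the robot, and variables do not carry over. Pictures are saved under pics/ and viewed, at most 10 in all, crops included, and the job is handed in when it is done.

Besides the shell and the picture viewer there is one more tool, called by a JSON object that holds its "op" and its "data". send_rows: Moves the arm, as the interface text tells. Shifts and turns lie within -1 to 1; 1 stands for 3 cm of shift or 6 degrees of turn. Its arguments: {"type":"object","properties":{"steps":{"type":"array"}},"required":["steps"]}

```bash
ls; mkdir -p pics; cat > h.py <<'E'
import numpy as np, cv2
from scipy.spatial.transform import Rotation as R
from station import sensors, cams, env
def c2w(name, st=None):
    i=cams.camera_info(name)
    if name!='wrist': return np.array(i['K']), np.linalg.inv(np.array(i['world_to_cam']))
    T=np.eye(4); T[:3,:3]=R.from_rotvec(st['eef_rot']).as_matrix(); T[:3,3]=st['eef_pos']
    return np.array(i['K']), T@np.array(i['mount'])
def shot(name):
    st=sensors.read_state(); p,d=cams.camera(name); K,T=c2w(name,st); return p,d,K,T
def pts(d,K,T,v,u):
    z=d[v,u]; P=np.stack([(u-K[0,2])/K[0,0]*z,-(v-K[1,2])/K[1,1]*z,-z,np.ones_like(z)])
    return (T@P)[:3].T
def onplane(K,T,u,v,h):
    r=T[:3,:3]@np.array([(u-K[0,2])/K[0,0],-(v-K[1,2])/K[1,1],-1.]); o=T[:3,3]
    return o+r*(h-o[2])/r[2]
def proj(K,T,p):
    c=np.linalg.inv(T)@np.append(p,1); return K[0,0]*c[0]/-c[2]+K[0,2], K[1,2]-K[1,1]*c[1]/-c[2]
def save(n,p): cv2.imwrite('pics/'+n+'.png',cv2.cvtColor(p,cv2.COLOR_RGB2BGR))
E
cat > a.py <<'E'
from h import *
ims=[]
for n in ['scene','side','wrist']:
    p,d,K,T=shot(n); ims.append(p.copy()); print(n,cams.camera_info(n).keys(),T[:3,3].round(3))
    for q in ['logger','cap_grip','battery_mid','beaker','jar','strip_box']:
        for r in cams.regions_of(n,q)[:4]:
            m=r['pixels']&(d>0); v,u=np.nonzero(m)
            if len(v)<10: continue
            P=pts(d,K,T,v,u); hi=P[P[:,2]>np.percentile(P[:,2],90)-.003]
            print(q,round(r['conf'],2),np.round(r['bbox']).astype(int),'med',np.median(P,0).round(3),'top',hi.mean(0).round(3),'rgb',np.median(p[v,u],0))
save('a',np.vstack([np.hstack([cv2.resize(x,(400,300)) for x in ims[:2]]),np.hstack([cv2.resize(ims[2],(400,300)),np.zeros((300,400,3),np.uint8)])]))
save('scene0',ims[0]); save('wrist0',ims[2]); save('side0',ims[1])
E
python3 a.py
```

```text
pics
scene dict_keys(['K', 'world_to_cam']) [-0.036 -0.736  0.529]
logger 0.75 [326 256 398 316] med [ 0.555 -0.221  0.053] top [ 0.577 -0.206  0.063] rgb [96. 95. 91.]
cap_grip 0.75 [243 248 264 276] med [0.465 0.032 0.031] top [0.467 0.031 0.049] rgb [16. 17. 17.]
cap_grip 0.66 [227 241 242 256] med [0.472 0.12  0.024] top [0.474 0.122 0.038] rgb [16. 17. 17.]
cap_grip 0.55 [195 249 212 266] med [0.394 0.133 0.022] top [0.396 0.136 0.038] rgb [63.5 32.  75.5]
battery_mid 0.49 [328 255 401 316] med [ 0.555 -0.222  0.054] top [ 0.577 -0.206  0.064] rgb [95. 95. 90.]
battery_mid 0.43 [251 267 256 289] med [ 0.432 -0.03   0.029] top [ 0.434 -0.027  0.049] rgb [47. 62. 42.]
beaker 0.64 [390 288 414 328] med [ 0.56  -0.313  0.044] top [ 0.573 -0.305  0.059] rgb [148. 141. 131.]
jar 0.58 [374 253 389 263] med [ 0.672 -0.169  0.048] top [ 0.676 -0.166  0.048] rgb [ 44.5  84.  125. ]
strip_box 0.78 [315 304 359 332] med [ 0.476 -0.232  0.01 ] top [ 0.479 -0.23   0.01 ] rgb [207. 193. 176.]
side dict_keys(['K', 'world_to_cam']) [0.485 0.699 0.749]
logger 0.56 [269 184 322 253] med [ 0.578 -0
[... 1061 characters left out ...]
 315 480] med [ 0.587 -0.15   0.06 ] top [ 0.585 -0.216  0.086] rgb [184. 185. 174.]
cap_grip 0.8 [ 2  0 25 50] med [0.411 0.138 0.019] top [0.411 0.132 0.027] rgb [121.  59. 142.]
cap_grip 0.58 [ 60  13 128  68] med [0.479 0.125 0.02 ] top [0.478 0.126 0.039] rgb [41. 43. 43.]
battery_mid 0.83 [ 52 211  97 241] med [ 0.441 -0.022  0.035] top [ 0.437 -0.024  0.05 ] rgb [81. 87. 75.]
beaker 0.52 [228 473 270 480] med [ 0.59  -0.295  0.031] top [ 0.571 -0.283  0.043] rgb [150. 136. 122.]
jar 0.97 [333 342 371 389] med [ 0.679 -0.155  0.048] top [ 0.679 -0.157  0.048] rgb [ 44. 120. 187.]
strip_box 0.38 [142 383 196 433] med [ 0.516 -0.2    0.005] top [ 0.514 -0.203  0.006] rgb [115. 113. 104.]
```

```bash
python3 - <<'E'
import cv2, numpy as np
w=cv2.imread('pics/wrist0.png'); s=cv2.imread('pics/side0.png')
a=cv2.resize(s[255:385,300:420],(400,433),interpolation=cv2.INTER_CUBIC)
c=cv2.resize(s[160:320,230:390],(400,400))
b=cv2.resize(w,(400,300))
o=np.zeros((600,800,3),np.uint8); o[:433,:400]=a; o[:300,400:]=b; o[300:600,400:700]=cv2.resize(c,(300,300))
cv2.imwrite('pics/b.png',o)
E
```

```text
(no output)
```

View pics/b.png

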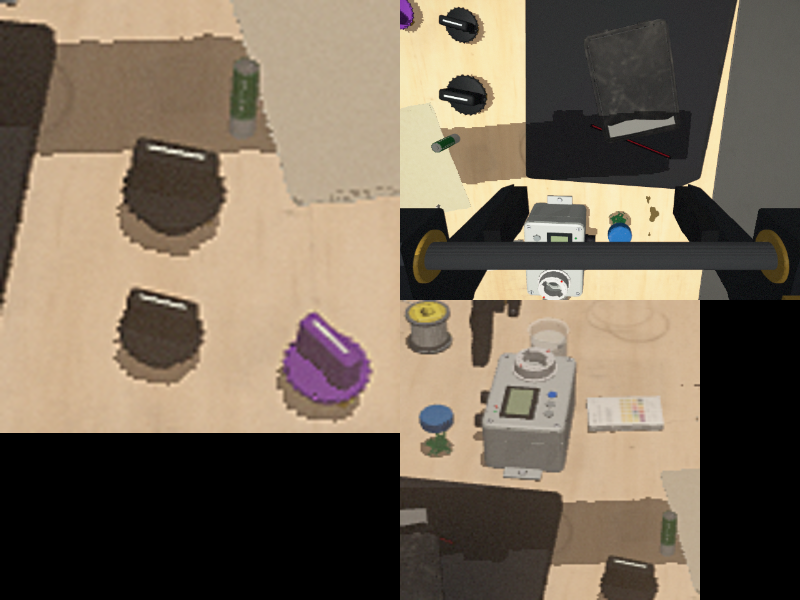

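Candidates in the side view: large black cap (353,309, wing top at 49 mm), small black cap (346,355, top at 38 mm) and purple cap (398,361). The small black one fits, because 38 mm over the bench is the stated height and the crop shows it is not purple. The battery stands at side (375,284), and the logger collar shows in the lower-right inset. I'm moving so the wrist camera looks at the battery.

{"op": "send_rows", "data": {"steps": [[-0.6,-0.25,0,0,100],[-0.6,-0.25,0,0,100],[-0.6,-0.25,0,0,100],[-0.6,-0.25,0,0,100],[-0.6,-0.25,0,0,100],[-0.6,-0.25,0,0,100],[-0.6,-0.25,0,0,100],[-0.6,-0.25,0,0,100],[-0.6,-0.25,0,0,100],[-0.6,-0.25,0,0,100],[-0.6,-0.25,0,0,100],[-0.6,-0.25,0,0,100],[0,0,0,0,100],[0,0,0,0,100]]}}

```text
clock: 2.22
eef_pos: [0.4338, -0.0903, 0.2044]
eef_rot: [2.222, 2.22, 0.001]
force: [0.3, 0.2, 0.3]
width: 0.997
gripper_force: 0.0
```

```bash
cat > b.py <<'E'
from h import *
st=sensors.read_state(); print(st['eef_pos'],R.from_rotvec(st['eef_rot']).as_matrix().round(3).tolist(),st['q'])
p,d,K,T=shot('wrist'); print(T[:3].round(3))
for q in ['battery_mid','cap_grip','logger']:
    for r in cams.regions_of('wrist',q)[:4]:
        v,u=np.nonzero(r['pixels']&(d>0))
        if len(v)<10: continue
        P=pts(d,K,T,v,u); z=np.percentile(P[:,2],95); hi=P[abs(P[:,2]-z)<.004]
        print(q,round(r['conf'],2),np.round(r['bbox']).astype(int),'top',hi.mean(0).round(4),(hi.max(0)/2+hi.min(0)/2).round(4),np.ptp(hi,0).round(3))
save('w1',p)
E
python3 b.py
```

```text
[ 0.43382674 -0.0903213   0.2044478 ] [[0.001, 1.0, 0.001], [1.0, -0.001, -0.0], [-0.0, 0.001, -1.0]] [ 0.0898619   0.1814894   0.01542724  2.06089523 -0.00355459  0.89843554
  0.10613812]
[[ 1.     0.002 -0.001  0.435]
 [-0.001  0.954  0.3   -0.013]
 [ 0.002 -0.3    0.954  0.386]]
battery_mid 0.64 [316 109 336 126] top [ 0.4364 -0.0245  0.0501] [ 0.4367 -0.0245  0.0505] [0.014 0.013 0.005]
cap_grip 0.61 [332   1 404  71] top [0.4719 0.0396 0.0501] [0.472  0.0398 0.05  ] [0.044 0.02  0.006]
logger 0.8 [423 225 559 386] top [ 0.5875 -0.1656  0.0606] [ 0.5821 -0.1912  0.0608] [0.089 0.123 0.006]
```

View pics/w1.png

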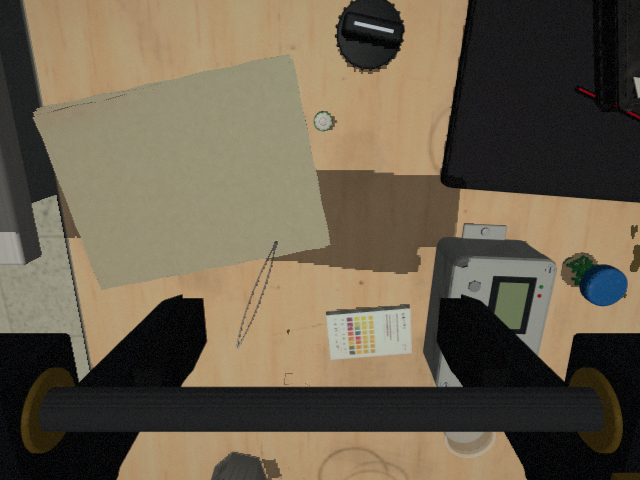

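The battery top is at pixel (324,121), which is world (0.4355, -0.0245), with clear space around it for the fingers.

{"op": "send_rows", "data": {"steps": [[0.01,0.44,0,0,100],[0.01,0.44,0,0,100],[0.01,0.44,0,0,100],[0.01,0.44,-0.2,0,100],[0.01,0.43,-0.4,0,100],[0,0,-0.6,0,100],[0,0,-0.7,0,100],[0,0,-0.7,0,100],[0,0,-0.7,0,100],[0,0,-0.7,0,100],[0,0,-0.7,0,80],[0,0,-0.6,0,60],[0,0,-0.4,0,50],[0,0,-0.27,0,40],[0,0,0,0,30],[0,0,0,0,0],[0,0,0,0,0],[0,0,0,0,0],[0,0,0,0,0],[0,0,0,0,0]]}}

```text
clock: 4.08
eef_pos: [0.436, -0.0243, 0.0256]
eef_rot: [2.221, 2.221, 0.001]
force: [-0.5, 0.3, 0.0]
width: 0.267
gripper_force: 0.0
```

{"op": "send_rows", "data": {"steps": [[0,0,0,0,0],[0,0,0,0,0],[0,0,0.2,0,0],[0,0,0.5,0,0],[0,0,0.7,0,0],[0,0,0.7,0,0],[0,0,0.7,0,0],[0.2,-0.3,0.6,0,0],[0.4,-0.6,0.4,0,0],[0.5,-0.8,0.2,0,0],[0.5,-0.8,0.15,0,0],[0.5,-0.8,0,0,0],[0.5,-0.8,0,0,0],[0.5,-0.8,0,0,0],[0.5,-0.8,0,0,0],[0.5,-0.8,0,0,0],[0.4,-0.7,0,0,0],[0.3,-0.7,0,0,0],[0,-0.4,0,0,0],[0,0,0,0,0]]}}

```text
clock: 5.75
eef_pos: [0.5784, -0.2768, 0.1495]
eef_rot: [2.225, 2.216, -0.003]
force: [-0.5, -0.8, 0.8]
width: 0.003
gripper_force: 0.0
```

```bash
cat > c.py <<'E'
from h import *
import sys
st=sensors.read_state(); print(st['clock'],st['eef_pos'],st['width'],st['gripper_force'])
p,d,K,T=shot('wrist'); save('w2',p)
P=pts(d,K,T,*[a.ravel() for a in np.mgrid[0:480,0:640]])
m=(abs(P[:,2]-.073)<.003)&(d.ravel()>0)&(abs(P[:,0]-.58)<.06)&(abs(P[:,1]+.23)<.07)
Q=P[m]; print(len(Q),Q.mean(0),np.ptp(Q,0))
c=Q.mean(0)
from scipy.optimize import least_squares
idx=np.nonzero(m)[0]; u0,v0=idx%640,idx//640
print(u0.min(),u0.max(),v0.min(),v0.max())
cc=(Q.max(0)+Q.min(0))/2; print('bbox centre',cc)
u,v=proj(K,T,np.array([cc[0],cc[1],.073])); u,v=int(u),int(v); print(u,v)
crop=p[max(v-60,0):v+60,u-60:u+60]; save('w2c',cv2.resize(crop,(600,600),interpolation=cv2.INTER_CUBIC))
E
python3 c.py
```

```text
5.75 [ 0.57837224 -0.276782    0.14953784] 0.0030086138284780347 0.0
2547 [ 0.5812511  -0.23136703  0.07396959] [0.04367981 0.04365349 0.00588881]
287 360 124 198
bbox centre [ 0.58110889 -0.23187829  0.07304903]
323 162
```

View pics/w2c.png

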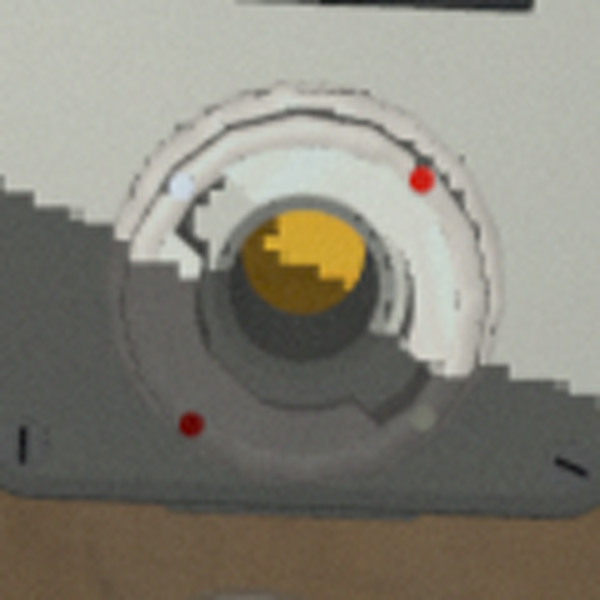

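The picture shows the collar with white dots at crop (180,187) and (424,420), and red dots at (421,180) and (191,424). The fingers shut empty, so the battery was not held. I'll find out where it is now.

```bash
cat > d.py <<'E'
from h import *
st=sensors.read_state()
K,T=c2w('wrist',st)
D=[onplane(K,T,263+a/5,102+b/5,.073) for a,b in [(180,187),(424,420),(421,180),(191,424)]]
print(np.round(D,4).tolist(),np.mean(D,0)); w=D[0]-D[1]; r=D[2]-D[3]
print('slot',np.degrees(np.arctan2(w[1],w[0])),'det',np.degrees(np.arctan2(r[1],r[0])))
ims=[]
for n in ['scene','side']:
    p,d,K,T=shot(n)
    u,v=map(int,proj(K,T,np.array([.4355,-.0245,.025])))
    ims.append(cv2.resize(p[v-40:v+40,u-40:u+40],(400,400),interpolation=cv2.INTER_CUBIC)); print(u,v)
    for q in ['battery_mid','cap_grip']:
      for r in cams.regions_of(n,q)[:4]:
        vv,uu=np.nonzero(r['pixels']&(d>0))
        if len(vv)<5: continue
        P=pts(d,K,T,vv,uu); print(n,q,round(r['conf'],2),np.round(r['bbox']).astype(int),np.median(P,0).round(3),P[:,2].max().round(3),np.ptp(P,0).round(3))
save('d',np.hstack(ims))
E
python3 d.py
```

```text
[[0.5667, -0.216, 0.073], [0.5957, -0.2437, 0.073], [0.5949, -0.2153, 0.073], [0.5675, -0.2441, 0.073]] [ 0.58121291 -0.22976835  0.073     ]
slot 136.4465751055092 det 46.39845387476762
255 277
scene battery_mid 0.69 [256 267 257 289] [ 0.432 -0.031  0.028] 0.052 [0.014 0.015 0.051]
scene cap_grip 0.78 [227 242 240 256] [0.472 0.12  0.022] 0.041 [0.065 0.098 0.041]
scene cap_grip 0.63 [244 248 264 272] [0.466 0.033 0.032] 0.052 [0.089 0.118 0.052]
scene cap_grip 0.49 [194 249 209 266] [0.395 0.133 0.023] 0.041 [0.063 0.086 0.039]
scene cap_grip 0.2 [255 268 257 289] [ 0.432 -0.031  0.031] 0.052 [0.014 0.01  0.048]
371 284
side battery_mid 0.55 [371 271 381 295] [ 0.433 -0.02   0.029] 0.052 [0.015 0.069 0.053]
side cap_grip 0.93 [337 337 358 367] [0.473 0.131 0.022] 0.042 [0.041 0.063 0.045]
side cap_grip 0.81 [338 291 369 324] [0.469 0.047 0.03 ] 0.053 [0.053 0.084 0.054]
```

View pics/d.png

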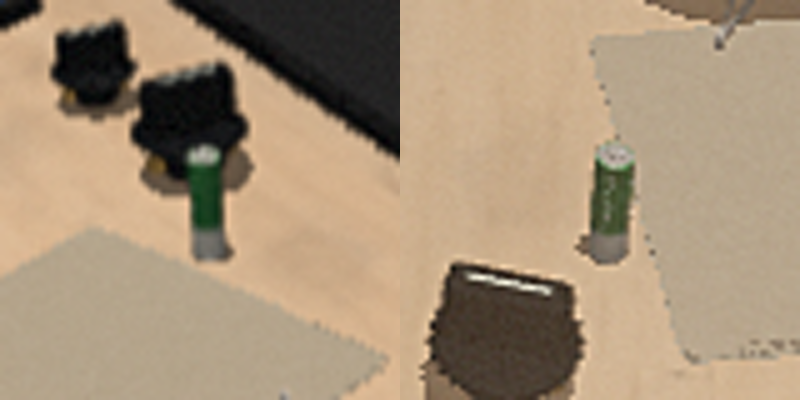

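The battery still stands untouched at the same spot; the fingers were simply slow and I lifted before they had closed. The dots put the slots at -43.6°/136.4° and the collar centre at (0.581, -0.230). Going back for the battery.

{"op": "send_rows", "data": {"steps": [[-0.2,0.3,0,0,40],[-0.4,0.7,0,0,40],[-0.5,0.8,0,0,40],[-0.5,0.8,0,0,40],[-0.5,0.8,0,0,40],[-0.5,0.8,0,0,40],[-0.5,0.9,0,0,40],[-0.5,0.9,0,0,40],[-0.5,0.9,0,0,40],[-0.4,0.8,0,0,40],[-0.4,0.5,0,0,40],[-0.35,0.21,0,0,40],[0,0,0,0,40],[0,0,0,0,40]]}}

```text
clock: 7.27
eef_pos: [0.4221, -0.0214, 0.1498]
eef_rot: [2.221, 2.221, 0.0]
force: [0.4, -0.3, -0.1]
width: 0.4
gripper_force: 0.0
```

{"op": "send_rows", "data": {"steps": [[0,0,-0.2,0,40],[0,0,-0.5,0,40],[0,0,-0.7,0,40],[0,0,-0.7,0,40],[0,0,-0.7,0,40],[0,0,-0.7,0,40],[0,0,-0.45,0,40],[0,0,-0.2,0,40],[0,0,0,0,0],[0,0,0,0,0],[0,0,0,0,0],[0,0,0,0,0],[0,0,0,0,0],[0,0,0,0,0],[0,0,0,0,0],[0,0,0,0,0]]}}

```text
clock: 8.6
eef_pos: [0.4221, -0.021, 0.0252]
eef_rot: [2.221, 2.221, 0.0]
force: [0.1, -0.2, 1.1]
width: 0.007
gripper_force: 0.0
```

{"op": "send_rows", "data": {"steps": [[0,0,0.5,0,0],[0,0,0.8,0,20],[0,0,0.9,0,20],[0,0,0.9,0,20],[0,0,0.9,0,20],[0,-0.5,0.8,0,20],[0,-0.8,0.6,0,40],[0,-0.8,0.4,0,40],[0,-0.5,0,0,40],[0,0,0,0,40]]}}

```text
clock: 9.43
eef_pos: [0.4222, -0.1023, 0.2]
eef_rot: [2.225, 2.214, 0.001]
force: [-1.3, -0.0, 0.2]
width: 0.4
gripper_force: 0.0
```

```bash
cat > e.py <<'E'
from h import *
ims=[]
st=sensors.read_state(); print(st['clock'],st['eef_pos'])
for n in ['scene','wrist']:
    p,d,K,T=shot(n)
    u,v=map(int,proj(K,T,np.array([.4355,-.0245,.025]))); print(u,v)
    s=40 if n=='scene' else 80
    u=min(max(u,s),640-s); v=min(max(v,s),480-s)
    ims.append(cv2.resize(p[v-s:v+s,u-s:u+s],(400,400),interpolation=cv2.INTER_CUBIC))
    for r in cams.regions_of(n,'battery_mid')[:4]:
        vv,uu=np.nonzero(r['pixels']&(d>0))
        if len(vv)<5: continue
        P=pts(d,K,T,vv,uu); z=np.percentile(P[:,2],95); hi=P[abs(P[:,2]-z)<.004]
        print(n,round(r['conf'],2),np.round(r['bbox']).astype(int),np.median(P,0).round(3),'top',hi.mean(0).round(4),P[:,2].max().round(3))
save('e',np.hstack(ims))
E
python3 e.py
```

```text
9.4333 [ 0.42224223 -0.10227909  0.19996418]
255 277
scene 0.57 [254 267 260 291] [ 0.432 -0.031  0.026] top [ 0.4319 -0.0291  0.0474] 0.05
337 109
wrist 0.82 [331 102 348 115] [ 0.436 -0.024  0.05 ] top [ 0.436  -0.0245  0.0501] 0.053
```

View pics/e.png

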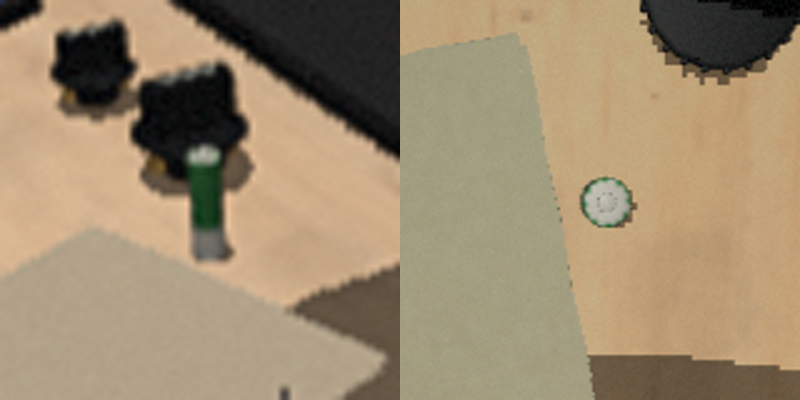

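The battery has still not moved, although the fingers shut around that spot, so something is off between the tool and the scene. I'll go in with the correct x (my x was 13 mm short on the second try) and look at the fingers beside the battery before closing.

{"op": "send_rows", "data": {"steps": [[0.05,0.3,0,0,60],[0.1,0.5,0,0,60],[0.1,0.6,0,0,60],[0.1,0.6,0,0,60],[0.1,0.4,-0.3,0,60],[0,0.2,-0.6,0,60],[0,0,-0.8,0,60],[0,0,-0.8,0,60],[0,0,-0.8,0,60],[0,0,-0.8,0,60],[0,0,-0.8,0,60],[0,0,-0.6,0,60],[0,0,-0.35,0,60],[0,0,0,0,60]]}}

```text
clock: 10.8
eef_pos: [0.4335, -0.0192, 0.0214]
eef_rot: [-2.216, -2.221, 0.004]
force: [-0.8, 0.2, -0.5]
width: 0.599
gripper_force: 0.0
```

```bash
cat > e2.py <<'E'
from h import *
ims=[]
st=sensors.read_state(); print(st['clock'],st['eef_pos'],st['width'])
for n in ['scene','side']:
    p,d,K,T=shot(n)
    u,v=map(int,proj(K,T,np.array([.4355,-.0245,.05]))); print(u,v)
    ims.append(cv2.resize(p[v-50:v+50,u-50:u+50],(400,400),interpolation=cv2.INTER_CUBIC))
save('e2',np.hstack(ims))
E
python3 e2.py
```

```text
10.8 [ 0.43350641 -0.01924315  0.02141344] 0.5991389066380783
255 266
372 274
```

View pics/e2.png

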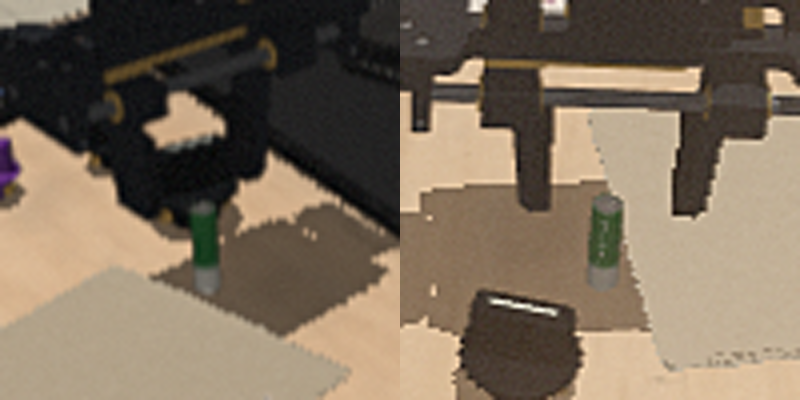

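The scene and side views both show the fingertips ending near the battery's top, at about (540,210) in the right half, though the state says z = 0.021. I'll measure the fingertips by depth.

```bash
cat > f.py <<'E'
from h import *
st=sensors.read_state(); print(st['clock'],st['eef_pos'],st['eef_rot'],st['q'],env.hold_point_z)
for n in ['scene','side']:
    p,d,K,T=shot(n)
    v,u=[a.ravel() for a in np.mgrid[0:480,0:640]]; P=pts(d,K,T,v,u)
    dark=p[v,u].max(1)<75
    for s in (-1,1):
        m=dark&(d.ravel()>0)&(s*(P[:,0]-.434)>.012)&(s*(P[:,0]-.434)<.065)&(abs(P[:,1]+.02)<.045)&(P[:,2]>.012)&(P[:,2]<.1)
        Q=P[m]
        if n=='scene': Q=Q[Q[:,1]<.005]
        if len(Q)<5: print(n,s,len(Q)); continue
        L=Q[np.argsort(Q[:,2])][:12]
        print(n,s,len(Q),'lowest',L[[0,3,6,11]].round(3).tolist(),'y rng',np.percentile(Q[:,1],[5,50,95]).round(3),'x',np.percentile(Q[:,0],[5,50,95]).round(3))
E
python3 f.py
```

```text
10.9 [ 0.43514822 -0.01978895  0.02336469] [-2.21898981e+00 -2.22224224e+00  7.34619735e-04] [-0.02494036  0.50558274 -0.03900868  2.19559855  0.04283993  0.44221371
 -0.09635244] 0.0187
scene -1 181 lowest [[0.403, -0.03, 0.059], [0.409, -0.027, 0.061], [0.397, -0.02, 0.062], [0.397, -0.02, 0.065]] y rng [-0.032 -0.029 -0.013] x [0.393 0.397 0.408]
scene 1 183 lowest [[0.463, -0.012, 0.058], [0.463, -0.016, 0.06], [0.465, -0.031, 0.061], [0.462, -0.014, 0.062]] y rng [-0.032 -0.028 -0.014] x [0.462 0.465 0.476]
side -1 145 lowest [[0.4, -0.01, 0.06], [0.404, -0.011, 0.061], [0.4, -0.01, 0.062], [0.399, -0.008, 0.064]] y rng [-0.02  -0.011 -0.008] x [0.394 0.401 0.407]
side 1 131 lowest [[0.464, -0.011, 0.059], [0.469, -0.01, 0.06], [0.46, -0.012, 0.062], [0.464, -0.009, 0.064]] y rng [-0.012 -0.011 -0.008] x [0.462 0.468 0.474]
```

Both fixed cameras put the real fingertips at z≈0.059 where the state says 0.0225. The tips therefore stand about 36 mm higher than the reported TCP, and x and y agree. That explains the empty grasps, so I'll allow for it, centre in y and descend gently while watching the force.

{"op": "send_rows", "data": {"steps": [[0,-0.15,0,0,60],[0,0,-0.2,0,60],[0,0,-0.3,0,60],[0,0,-0.2,0,60],[0,0,0,0,60]]}}

```text
clock: 11.42
eef_pos: [0.4345, -0.0255, 0.0012]
eef_rot: [-2.22, -2.22, 0.002]
force: [-0.0, -0.1, 0.1]
width: 0.598
gripper_force: 0.0
```

{"op": "send_rows", "data": {"steps": [[0,0,-0.2,0,60],[0,0,-0.2,0,60],[0,0,0,0,0],[0,0,0,0,0],[0,0,0,0,0],[0,0,0,0,0],[0,0,0,0,0],[0,0,0,0,0],[0,0,0,0,0],[0,0,0,0,0],[0,0,0,0,0],[0,0,0,0,0]]}}

```text
clock: 12.42
eef_pos: [0.4356, -0.0255, -0.0094]
eef_rot: [2.221, 2.221, 0.0]
force: [0.3, -0.1, 1.4]
width: 0.156
gripper_force: 29.9
```

Battery gripped at 30 N. I'm lifting it and carrying it over the collar at (0.581, -0.231).

{"op": "send_rows", "data": {"steps": [[0,0,0.2,0,0],[0,0,0.5,0,0],[0,0,0.7,0,0],[0,0,0.7,0,0],[0,0,0.7,0,0],[0,0,0.5,0,0],[0,0,0.35,0,0],[0.2,-0.3,0,0,0],[0.4,-0.6,0,0,0],[0.45,-0.65,0,0,0],[0.45,-0.65,0,0,0],[0.45,-0.65,0,0,0],[0.45,-0.65,0,0,0],[0.45,-0.65,0,0,0],[0.45,-0.65,0,0,0],[0.45,-0.65,0,0,0],[0.45,-0.65,0,0,0],[0.4,-0.5,0,0,0],[0.25,-0.24,0,0,0],[0,0,0,0,0]]}}

```text
clock: 14.08
eef_pos: [0.5815, -0.2339, 0.099]
eef_rot: [2.224, 2.218, -0.002]
force: [0.5, 1.0, 0.4]
width: 0.156
gripper_force: 29.9
```

{"op": "send_rows", "data": {"steps": [[0,0,0,0,0],[0,0,0,0,0]]}}

```text
clock: 14.25
eef_pos: [0.5801, -0.23, 0.0993]
eef_rot: [-2.22, -2.221, 0.001]
force: [0.3, 0.2, -0.4]
width: 0.152
gripper_force: 29.9
```

```bash
cat > g.py <<'E'
from h import *
st=sensors.read_state(); e=st['eef_pos']; print(st['clock'],e,st['width'],st['gripper_force'])
ims=[]
for n in ['scene','side']:
    p,d,K,T=shot(n)
    v,u=[a.ravel() for a in np.mgrid[0:480,0:640]]; P=pts(d,K,T,v,u)
    m=(d.ravel()>0)&(abs(P[:,2]-.073)<.003)&(np.hypot(P[:,0]-.581,P[:,1]+.231)<.03)
    Q=P[m]; print(n,'rim',len(Q),Q.mean(0).round(4),((Q.max(0)+Q.min(0))/2).round(4),np.ptp(Q,0).round(3))
    for r in cams.regions_of(n,'battery_mid')[:2]:
        vv,uu=np.nonzero(r['pixels']&(d>0)); B=pts(d,K,T,vv,uu); print('bat',round(r['conf'],2),r['bbox'],np.median(B,0).round(4),B[:,2].min().round(3))
    uc,vc=map(int,proj(K,T,np.array([.581,-.231,.09])))
    ims.append(cv2.resize(p[vc-40:vc+40,uc-40:uc+40],(400,400),interpolation=cv2.INTER_CUBIC))
save('g',np.hstack(ims))
E
python3 g.py
```

```text
14.25 [ 0.58007418 -0.23003396  0.09927943] 0.15219952400736667 29.940744694322348
scene rim 176 [ 0.5778 -0.2352  0.0731] [ 0.5813 -0.2343  0.0727] [0.048 0.043 0.005]
side rim 168 [ 0.577  -0.2304  0.0732] [ 0.5766 -0.2315  0.0729] [0.042 0.046 0.006]
bat 0.74 [300.3, 152.9, 305.2, 178.8] [ 0.5774 -0.2239  0.1368] -0.001
```

View pics/g.png

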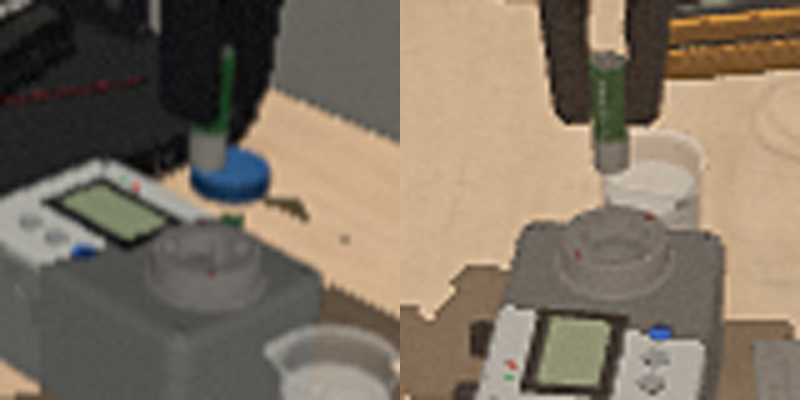

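The battery hangs upright, with its bottom at side crop (612,165) just above the collar at (612,240), and both cameras show it on the axis to within 2 mm. Lowering it.

{"op": "send_rows", "data": {"steps": [[0,-0.02,-0.2,0,0],[0,0,-0.4,0,0],[0,0,-0.2,0,0],[0,0,-0.15,0,0],[0,0,-0.15,0,0],[0,0,-0.15,0,0],[0,0,0,0,0]]}}

```text
clock: 15.03
eef_pos: [0.5804, -0.2311, 0.0614]
eef_rot: [-2.22, -2.221, 0.001]
force: [0.2, -0.1, -0.4]
width: 0.153
gripper_force: 29.9
```

{"op": "send_rows", "data": {"steps": [[0,0,-0.15,0,0],[0,0,-0.15,0,0],[0,0,-0.15,0,0],[0,0,0,0,0]]}}

```text
clock: 15.37
eef_pos: [0.5803, -0.2311, 0.048]
eef_rot: [-2.221, -2.221, 0.001]
force: [0.7, 0.5, -0.9]
width: 0.153
gripper_force: 29.9
```

{"op": "send_rows", "data": {"steps": [[0,0,-0.1,0,0],[0,0,-0.1,0,0],[0,0,-0.05,0,0],[0,0,0,0,0],[0,0,0,0,0]]}}

```text
clock: 15.78
eef_pos: [0.5809, -0.2313, 0.0415]
eef_rot: [-2.221, -2.221, 0.0]
force: [-0.1, -0.2, -0.1]
width: 0.151
gripper_force: 29.9
```

{"op": "send_rows", "data": {"steps": [[0,0,0,0,30],[0,0,0,0,30],[0,0,0,0,30],[0,0,0.2,0,40],[0,0,0.6,0,50],[0,0,0.9,0,60],[0,0,0.9,0,60],[0,0,0.9,0,60],[0,0,0.5,0,60],[0,0,0,0,60]]}}

```text
clock: 16.62
eef_pos: [0.5836, -0.2323, 0.1661]
eef_rot: [2.217, 2.217, 0.005]
force: [0.4, 0.2, -0.1]
width: 0.603
gripper_force: 0.0
```

```bash
cat > k.py <<'E'
from h import *
for n in ['scene','side']:
    p,d,K,T=shot(n)
    u,v=map(int,proj(K,T,np.array([.4355,-.0245,.025])))
    for r in cams.regions_of(n,'battery_mid')[:3]:
        vv,uu=np.nonzero(r['pixels']&(d>0)); B=pts(d,K,T,vv,uu); print(n,'bat',round(r['conf'],2),np.round(r['bbox']),np.median(B,0).round(4))
st=sensors.read_state(); print(st['eef_pos'])
p,d,K,T=shot('wrist'); u,v=proj(K,T,np.array([.581,-.231,.066])); print(u,v)
v,u=[a.ravel() for a in np.mgrid[0:480,0:640]]; P=pts(d,K,T,v,u)
for rr in (.003,.006,.009,.0115):
    m=(d.ravel()>0)&(np.hypot(P[:,0]-.581,P[:,1]+.231)<rr); print(rr,m.sum(),np.percentile(P[m,2],[5,50,95]).round(4) if m.any() else '')
save('k',p)
E
python3 k.py
```

```text
scene bat 0.71 [325. 255. 398. 316.] [ 0.5553 -0.2204  0.0536]
[ 0.58009344 -0.23094117  0.16033071]
320.9609315120139 227.0025022300511
0.003 67 [0.0653 0.0665 0.0684]
0.006 279 [0.049  0.0659 0.068 ]
0.009 468 [0.0487 0.0657 0.0677]
0.0115 742 [0.0321 0.0619 0.0673]
```

The battery top is at z≈0.066 on the axis, 7 mm below the rim, so it is seated. Next is the small black cap, turning the hand on the way.

{"op": "send_rows", "data": {"steps": [[-0.1,0.4,0,0.8,45],[-0.2,0.7,0,0.8,45],[-0.25,0.85,0,0.8,45],[-0.25,0.85,0,0.8,45],[-0.25,0.85,0,0.8,45],[-0.25,0.85,0,0.8,45],[-0.25,0.85,0,0.8,45],[-0.25,0.85,0,0.8,45],[-0.25,0.85,0,0.8,45],[-0.25,0.85,0,0.8,45],[-0.25,0.85,0,0.8,45],[-0.25,0.85,0,0.8,45],[-0.25,0.85,0,0.8,45],[-0.25,0.85,0,0.8,45],[-0.2,0.5,0,0.8,45],[-0.07,0.1,0,0.8,45],[0,0,0,0,45],[0,0,0,0,45]]}}

```text
clock: 18.37
eef_pos: [0.4734, 0.1253, 0.1608]
eef_rot: [-0.364, -3.119, 0.001]
force: [0.4, -0.2, 0.5]
width: 0.447
gripper_force: 0.0
```

```bash
cat > m.py <<'E'
from h import *
st=sensors.read_state(); M=R.from_rotvec(st['eef_rot']).as_matrix(); print(st['clock'],st['eef_pos'],'yaw of tool y',np.degrees(np.arctan2(M[1,1],M[0,1])),st['q'])
p,d,K,T=shot('wrist')
v,u=[a.ravel() for a in np.mgrid[0:480,0:640]]; P=pts(d,K,T,v,u)
near=(d.ravel()>0)&(np.hypot(P[:,0]-.473,P[:,1]-.126)<.04)
w=near&(P[:,2]>.030)&(P[:,2]<.045); Q=P[w]
(c,s,a)=cv2.minAreaRect(Q[:,:2].astype(np.float32)*1000); print('wing',len(Q),Q.mean(0).round(4),c,s,a,'z',np.percentile(Q[:,2],[5,50,95]).round(4))
f=near&(P[:,2]>.008)&(P[:,2]<.030); F=P[f]; c2,r2=cv2.minEnclosingCircle(np.vstack([F,Q])[:,:2].astype(np.float32)*1000); print('flange',c2,r2)
for r in cams.regions_of('wrist','cap_grip')[:3]: print(round(r['conf'],2),np.round(r['bbox']))
C=Q[:,:2]-Q[:,:2].mean(0); e=np.linalg.svd(C,full_matrices=False)[2][0]; print('pca',np.degrees(np.arctan2(e[1],e[0])))
uc,vc=map(int,proj(K,T,np.array([.473,.126,.03]))); print(uc,vc)
save('m',p); save('mc',cv2.resize(p[max(vc-80,0):vc+80,max(uc-80,0):uc+80],(500,500),interpolation=cv2.INTER_CUBIC))
E
python3 m.py
```

```text
18.3667 [0.47342119 0.12533349 0.16076718] yaw of tool y 76.67054863935245 [-0.00745944  0.35639281 -0.41404682  1.97353284  0.1875957   0.84985914
  0.81516173]
wing 682 [0.4751 0.1265 0.039 ] (476.1484680175781, 126.32136535644531) (10.381916046142578, 34.13731384277344) 76.60842895507812 z [0.0369 0.0392 0.0405]
flange (476.3162536621094, 126.02241516113281) 20.83258056640625
0.86 [295.  75. 349. 135.]
0.63 [177. 198. 251. 271.]
0.58 [296. 189. 351. 240.]
pca -13.87204885047708
321 211
```

View pics/mc.png

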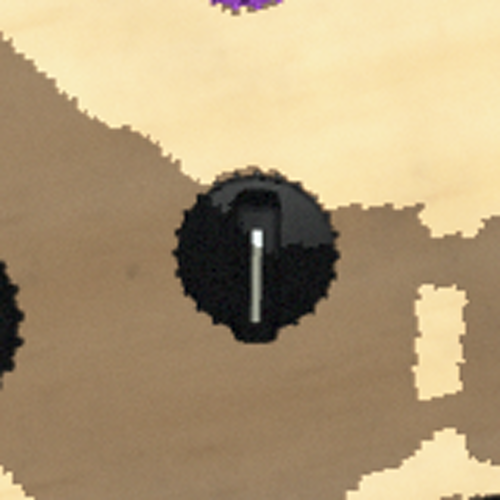

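The crop shows the small black cap with its wing stripe at (257,275), lined up with the hand, and the purple one at the top edge. It measures a 34×10.4 mm wing and a 20.8 mm radius, so it is the right one. The centre is (0.476, 0.126) and the wing lies at -13.4°. Descending to grip.

{"op": "send_rows", "data": {"steps": [[0.05,0.02,-0.3,0,45],[0.04,0.01,-0.6,0,45],[0,0,-0.8,0,45],[0,0,-0.9,0,45],[0,0,-0.9,0,45],[0,0,-0.8,0,45],[0,0,-0.6,0,45],[0,0,-0.3,0,45],[0,0,-0.2,0,45],[0,0,-0.2,0,45],[0,0,-0.1,0,45],[0,0,0,0,45],[0,0,0,0,45]]}}

```text
clock: 19.55
eef_pos: [0.4771, 0.1267, -0.0089]
eef_rot: [0.361, 3.12, 0.001]
force: [0.4, 0.1, -0.2]
width: 0.45
gripper_force: 0.0
```

```bash
cat > n.py <<'E'
from h import *
st=sensors.read_state(); print(st['clock'],st['eef_pos'],st['force'])
for n in ['scene','side']:
    p,d,K,T=shot(n)
    v,u=[a.ravel() for a in np.mgrid[0:480,0:640]]; P=pts(d,K,T,v,u)
    a=np.radians(76.67); D=P[:,:2]-st['eef_pos'][:2]; t=D@[np.cos(a),np.sin(a)]; l=D@[-np.sin(a),np.cos(a)]
    for s in (-1,1):
        m=(d.ravel()>0)&(s*t>.0225)&(s*t<.045)&(abs(l)<.014)&(P[:,2]>.003)&(P[:,2]<.08)
        Q=P[m]; print(n,s,len(Q),np.sort(Q[:,2])[:25:3].round(4) if len(Q) else '')
E
python3 n.py
```

```text
19.55 [ 0.47711058  0.12673569 -0.00893556] [ 0.3696493   0.06899366 -0.20474156]
scene -1 138 [0.0032 0.0249 0.0301 0.0312 0.0321 0.0326 0.0334 0.0339 0.0348]
scene 1 22 [0.0277 0.0329 0.0386 0.0407 0.0443 0.0489 0.0516 0.0548]
side -1 5 [0.0544 0.061 ]
side 1 2 [0.003]
```

{"op": "send_rows", "data": {"steps": [[0,0,-0.1,0,45],[0,0,-0.08,0,45],[0,0,0,0,45]]}}

```text
clock: 19.9
eef_pos: [0.4764, 0.1265, -0.0152]
eef_rot: [-0.361, -3.121, 0.0]
force: [-0.0, 0.5, -0.2]
width: 0.451
gripper_force: 0.0
```

{"op": "send_rows", "data": {"steps": [[0,0,0,0,0],[0,0,0,0,0],[0,0,0,0,0],[0,0,0,0,0],[0,0,0,0,0],[0,0,0,0,0],[0,0,0,0,0],[0,0,0,0,0]]}}

```text
clock: 20.57
eef_pos: [0.4765, 0.1266, -0.0149]
eef_rot: [-0.361, -3.121, 0.0]
force: [-0.0, 0.4, -0.3]
width: 0.117
gripper_force: 30.0
```

The cap is gripped at 30 N on a 10.3 mm wide wing. I'm lifting it and going to a spot beside the collar where one wrist picture shows both the held flange and the collar.

{"op": "send_rows", "data": {"steps": [[0,0,0.2,0,0],[0,0,0.5,0,0],[0,0,0.7,0,0],[0,0,0.8,0,0],[0,0,0.8,0,0],[0,0,0.7,0,0],[0,0,0.4,0,0]]}}

```text
clock: 21.15
eef_pos: [0.4775, 0.127, 0.1107]
eef_rot: [0.361, 3.118, 0.002]
force: [0.9, -0.2, -0.8]
width: 0.121
gripper_force: 30.0
```

{"op": "send_rows", "data": {"steps": [[0.2,-0.3,0,-0.14,0],[0.3,-0.75,0,-0.14,0],[0.3,-0.75,0,-0.14,0],[0.3,-0.75,0,-0.14,0],[0.3,-0.75,0,-0.14,0],[0.3,-0.75,0,-0.14,0],[0.3,-0.75,0,-0.14,0],[0.3,-0.75,0,-0.14,0],[0.3,-0.75,0,-0.14,0],[0.3,-0.75,0,-0.14,0],[0.3,-0.75,0,-0.14,0],[0.3,-0.75,0,-0.14,0],[0.3,-0.75,0,-0.14,0],[0.3,-0.75,0,-0.14,0],[0.3,-0.75,0,-0.14,0],[0.3,-0.75,0,-0.14,0],[0.3,-0.75,0,-0.14,0],[0.25,-0.57,0,-0.14,0],[0,0,0,0,0],[0,0,0,0,0]]}}

```text
clock: 22.82
eef_pos: [0.633, -0.2612, 0.1066]
eef_rot: [-0.772, -3.043, 0.001]
force: [0.2, 0.9, -0.5]
width: 0.124
gripper_force: 30.0
```

```bash
cat > o.py <<'E'
from h import *
st=sensors.read_state(); M=R.from_rotvec(st['eef_rot']).as_matrix(); e=np.array(st['eef_pos']); print(st['clock'],e,'yaw',np.degrees(np.arctan2(M[1,1],M[0,1])),st['q'],st['width'])
p,d,K,T=shot('wrist')
v,u=[a.ravel() for a in np.mgrid[0:480,0:640]]; P=pts(d,K,T,v,u); ok=d.ravel()>0
m=ok&(abs(P[:,2]-.0735)<.003)&(np.hypot(P[:,0]-.581,P[:,1]+.231)<.026); Q=P[m]
print('rim',len(Q),((Q.max(0)+Q.min(0))/2).round(4),np.ptp(Q,0).round(4))
c,r=cv2.minEnclosingCircle(Q[:,:2].astype(np.float32)*1000); print(c,r)
m=ok&(np.hypot(P[:,0]-e[0],P[:,1]-e[1])<.03)&(abs(P[:,2]-(e[2]+.030))<.008); F=P[m]
print('flange',len(F)); 
if len(F)>5:
    L=(F-e)@M; print('tool x',np.percentile(L[:,0],[0,2,50,98,100]).round(4),'tool y',np.percentile(L[:,1],[0,2,50,98,100]).round(4)); c,r=cv2.minEnclosingCircle(F[:,:2].astype(np.float32)*1000); print(c,r,np.percentile(F[:,2],[2,50,98]))
save('o',p)
E
python3 o.py
```

```text
22.8167 [ 0.63295041 -0.26120605  0.10660762] yaw 61.53460935178379 [ 0.48124492  0.71386433 -0.24099937  1.49506883  0.19307396  0.95788496
  1.2592598 ] 0.1243316972642841
rim 3784 [ 0.581  -0.2321  0.0735] [0.0438 0.0439 0.006 ]
(581.0394897460938, -232.0396270751953) 22.001150131225586
flange 2105
tool x [0.0055 0.0075 0.0135 0.0202 0.0215] tool y [-0.0193 -0.0166  0.0006  0.018   0.0208]
(628.153564453125, -257.68341064453125) 20.04446029663086 [0.13805395 0.14068003 0.14419351]
```

View pics/o.png

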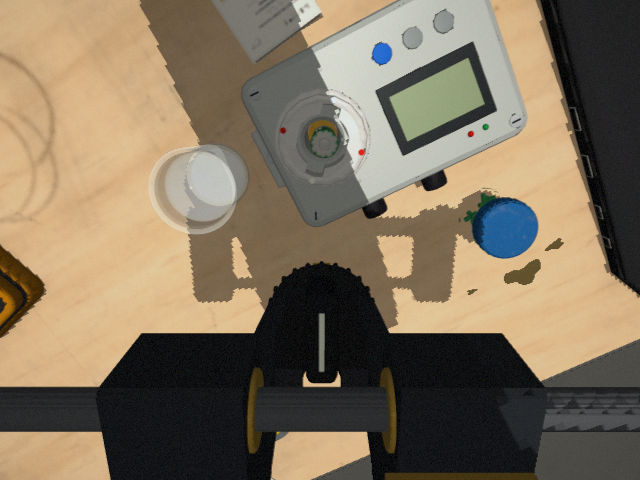

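The held flange is centred on the TCP to within 1 mm, with its near edge at (320,263). The collar is at (323,137), world (0.581, -0.232), and the red dots at (282,130) and (361,152) give detents at about 46°, so the slots are at about -44°. Moving over the collar and lowering to just above it.

{"op": "send_rows", "data": {"steps": [[-0.2,0.1,0,0,0],[-0.35,0.2,0,0,0],[-0.4,0.25,0,0,0],[-0.35,0.2,0,0,0],[-0.25,0.15,0,0,0],[-0.18,0.08,0,0,0],[0,0,-0.3,0,0],[0,0,-0.4,0,0],[0,0,-0.4,0,0],[0,0,-0.3,0,0],[0,0,-0.1,0,0],[0,0,0,0,0],[0,0,0,0,0]]}}

```text
clock: 23.95
eef_pos: [0.5823, -0.2301, 0.0627]
eef_rot: [-0.768, -3.046, -0.0]
force: [-0.5, 0.7, -1.1]
width: 0.126
gripper_force: 30.0
```

{"op": "send_rows", "data": {"steps": [[-0.02,-0.05,-0.1,0,0],[0,0,-0.08,0,0],[0,0,0,0,0],[0,0,0,0,0]]}}

```text
clock: 24.28
eef_pos: [0.5816, -0.2316, 0.0578]
eef_rot: [0.769, 3.046, -0.0]
force: [-0.3, -0.3, -0.4]
width: 0.122
gripper_force: 30.0
```

{"op": "send_rows", "data": {"steps": [[0,0,-0.04,0,0],[0,0,0,0,0],[0,0,0,0,0]]}}

```text
clock: 24.53
eef_pos: [0.5816, -0.2316, 0.0566]
eef_rot: [0.768, 3.046, -0.0]
force: [-1.4, -0.7, -1.3]
width: 0.122
gripper_force: 30.0
```

{"op": "send_rows", "data": {"steps": [[0,0,-0.04,0,0],[0,0,0,0,0],[0,0,0,0,0]]}}

```text
clock: 24.78
eef_pos: [0.5817, -0.2319, 0.0555]
eef_rot: [0.769, 3.046, -0.0]
force: [-0.8, -0.6, 1.2]
width: 0.124
gripper_force: 30.0
```

{"op": "send_rows", "data": {"steps": [[0,0,-0.04,0,0],[0,0,0,0,0],[0,0,0,0,0]]}}

```text
clock: 25.03
eef_pos: [0.5813, -0.2325, 0.0541]
eef_rot: [0.769, 3.046, -0.002]
force: [-0.4, -2.4, 1.0]
width: 0.123
gripper_force: 30.0
```

{"op": "send_rows", "data": {"steps": [[0,-0.02,-0.03,0,0],[0,0,0,0,0],[0,0,0,0,0]]}}

```text
clock: 25.28
eef_pos: [0.5815, -0.2326, 0.0538]
eef_rot: [-0.769, -3.046, 0.001]
force: [-2.2, -0.8, 6.8]
width: 0.121
gripper_force: 30.0
```

The lugs rest on the ledge, with contact at the expected height and 6.8 N. Turning clockwise to feel for the slots.

{"op": "send_rows", "data": {"steps": [[-0.01,0,0,-0.3,0],[0,0,0,-0.3,0],[0,0,0,-0.3,0],[0,0,0,-0.3,0],[0,0,0,-0.3,0],[0,0,0,-0.3,0],[0,0,0,0,0]]}}

```text
clock: 25.87
eef_pos: [0.5807, -0.2325, 0.053]
eef_rot: [-1.053, -2.959, 0.001]
force: [-1.9, -1.6, 0.3]
width: 0.122
gripper_force: 30.0
```

{"op": "send_rows", "data": {"steps": [[0,0,0,-0.2,0],[0,0,0,-0.2,0],[0,0,0,-0.2,0],[0,0,0,-0.1,0],[0,0,0,0,0]]}}

```text
clock: 26.28
eef_pos: [0.5805, -0.2322, 0.0528]
eef_rot: [-1.16, -2.918, 0.001]
force: [-3.0, -2.0, -0.7]
width: 0.121
gripper_force: 30.0
```

The vertical force is gone at a wing angle of -43.4°, so the lugs have dropped into the slots. I'll ease off the side force and push in step by step.

{"op": "send_rows", "data": {"steps": [[-0.02,-0.015,-0.04,0,0],[0,0,-0.04,0,0],[0,0,0,0,0],[0,0,0,0,0]]}}

```text
clock: 26.62
eef_pos: [0.581, -0.2328, 0.051]
eef_rot: [1.159, 2.919, 0.0]
force: [-1.9, -0.7, 2.2]
width: 0.118
gripper_force: 30.0
```

{"op": "send_rows", "data": {"steps": [[0,0,-0.04,0,0],[0,0,-0.04,0,0],[0,0,0,0,0]]}}

```text
clock: 26.87
eef_pos: [0.5811, -0.2328, 0.0489]
eef_rot: [1.159, 2.919, -0.0]
force: [-2.3, -0.8, 5.8]
width: 0.12
gripper_force: 30.0
```

{"op": "send_rows", "data": {"steps": [[-0.01,0,-0.05,0,0],[0,0,-0.05,0,0],[0,0,-0.03,0,0],[0,0,0,0,0]]}}

```text
clock: 27.2
eef_pos: [0.5811, -0.2329, 0.0456]
eef_rot: [1.159, 2.918, 0.0]
force: [-2.8, -0.9, 9.5]
width: 0.118
gripper_force: 30.0
```

{"op": "send_rows", "data": {"steps": [[-0.01,0,-0.025,0,0],[0,0,0,0,0],[0,0,0,-0.3,0],[0,0,0,-0.4,0],[0,0,0,-0.4,0],[0,0,0,-0.4,0],[0,0,0,0,0]]}}

```text
clock: 27.78
eef_pos: [0.5809, -0.2328, 0.0448]
eef_rot: [1.387, 2.817, 0.0]
force: [-4.2, -1.5, 9.2]
width: 0.127
gripper_force: 30.0
```

```bash
cat > s.py <<'E'
from h import *
s=sensors.read_state(); M=R.from_rotvec(s['eef_rot']).as_matrix()
print(s['clock'],np.round(s['eef_pos'],4),'wing',np.degrees(np.arctan2(M[1,1],M[0,1]))-90,np.round(s['force'],1),np.round(s['torque'],2),np.round(s['q'],2))
E
python3 s.py
```

```text
27.7833 [ 0.5809 -0.2328  0.0448] wing -52.426788396006636 [-4.2 -1.5  9.2] [-0.08  0.81  0.07] [ 0.4   0.7  -0.13  1.7   0.12  0.75  0.87]
```

{"op": "send_rows", "data": {"steps": [[-0.02,0,0,-0.4,0],[0,0,0,-0.4,0],[0,0,0,-0.4,0],[0,0,0,0,0]]}}

```text
clock: 28.12
eef_pos: [0.5806, -0.2327, 0.0449]
eef_rot: [1.561, 2.724, 0.001]
force: [-3.8, -0.5, 7.4]
width: 0.119
gripper_force: 30.0
```

```bash
python3 s.py
```

```text
28.1167 [ 0.5806 -0.2327  0.0449] wing -59.62148807639592 [-3.8 -0.5  7.4] [-0.14  0.72  0.05] [ 0.38  0.69 -0.1   1.7   0.09  0.75  0.77]
```

It turns freely under the ledge. Continuing clockwise.

{"op": "send_rows", "data": {"steps": [[-0.02,0,0,-0.5,0],[0,0,0,-0.5,0],[0,0,0,-0.5,0],[0,0,0,-0.5,0],[0,0,0,-0.5,0],[0,0,0,-0.5,0],[0,0,0,-0.5,0],[0,0,0,-0.5,0],[0,0,0,-0.5,0],[0,0,0,-0.5,0],[0,0,0,0,0]]}}

```text
clock: 29.03
eef_pos: [0.5799, -0.2327, 0.0448]
eef_rot: [2.213, 2.227, 0.001]
force: [-3.7, -1.4, 8.2]
width: 0.121
gripper_force: 30.0
```

```bash
python3 s.py
```

```text
29.0333 [ 0.5799 -0.2327  0.0448] wing -89.65120008808398 [-3.7 -1.4  8.2] [-0.13  0.86  0.03] [ 0.28  0.69  0.04  1.71 -0.03  0.74  0.34]
```

{"op": "send_rows", "data": {"steps": [[0.01,0,0,-0.5,0],[0,0,0,-0.5,0],[0,0,0,-0.5,0],[0,0,0,-0.5,0],[0,0,0,-0.5,0],[0,0,0,-0.5,0],[0,0,0,-0.5,0],[0,0,0,-0.5,0],[0,0,0,-0.5,0],[0,0,0,-0.5,0],[0,0,0,-0.5,0],[0,0,0,-0.5,0],[0,0,0,0,0]]}}

```text
clock: 30.12
eef_pos: [0.5794, -0.2327, 0.0445]
eef_rot: [2.794, 1.435, 0.0]
force: [-5.0, -1.0, 8.1]
width: 0.117
gripper_force: 30.0
```

```bash
python3 s.py
```

```text
30.1167 [ 0.5794 -0.2327  0.0445] wing -125.65145569622692 [-5.  -1.   8.1] [-0.1   1.1   0.07] [ 0.17  0.7   0.2   1.72 -0.19  0.74 -0.16]
```

{"op": "send_rows", "data": {"steps": [[0.02,0,0,-0.3,0],[0,0,0,-0.3,0],[0,0,0,-0.3,0],[0,0,0,-0.3,0],[0,0,0,0,0]]}}

```text
clock: 30.53
eef_pos: [0.5796, -0.2328, 0.0445]
eef_rot: [2.879, 1.258, -0.0]
force: [-6.2, -0.4, 9.3]
width: 0.121
gripper_force: 30.0
```

```bash
python3 s.py
```

```text
30.5333 [ 0.5796 -0.2328  0.0445] wing -132.790826752038 [-6.2 -0.4  9.3] [-0.12  1.33  0.04] [ 0.15  0.7   0.23  1.72 -0.22  0.74 -0.26]
```

{"op": "send_rows", "data": {"steps": [[-0.03,0,0,-0.2,0],[0,0,0,-0.2,0],[0,0,0,0,0]]}}

```text
clock: 30.78
eef_pos: [0.5794, -0.2327, 0.0446]
eef_rot: [2.903, 1.198, 0.001]
force: [-4.2, 0.1, 8.5]
width: 0.126
gripper_force: 30.0
```

```bash
python3 s.py
```

```text
30.7833 [ 0.5794 -0.2327  0.0446] wing -135.15471378988556 [-4.2  0.1  8.5] [-0.22  0.97  0.06] [ 0.14  0.7   0.24  1.72 -0.23  0.74 -0.29]
```

{"op": "send_rows", "data": {"steps": [[0,0,0,-0.2,0],[0,0,0,-0.1,0],[0,0,0,0,0]]}}

```text
clock: 31.03
eef_pos: [0.5794, -0.2327, 0.0446]
eef_rot: [2.922, 1.153, 0.001]
force: [-5.0, -0.5, 8.8]
width: 0.121
gripper_force: 30.0
```

```bash
python3 s.py
```

```text
31.0333 [ 0.5794 -0.2327  0.0446] wing -136.92072026544315 [-5.  -0.5  8.8] [-0.03  1.03  0.09] [ 0.14  0.71  0.25  1.72 -0.24  0.74 -0.32]
```

{"op": "send_rows", "data": {"steps": [[0,0,0,-0.2,0],[0,0,0,-0.1,0],[0,0,0,0,0]]}}

```text
clock: 31.28
eef_pos: [0.5794, -0.2328, 0.0446]
eef_rot: [2.939, 1.107, 0.001]
force: [-4.4, -0.5, 7.9]
width: 0.124
gripper_force: 30.0
```

```bash
python3 s.py
```

```text
31.2833 [ 0.5794 -0.2328  0.0446] wing -138.706015838852 [-4.4 -0.5  7.9] [-0.09  1.01  0.18] [ 0.13  0.71  0.25  1.72 -0.24  0.74 -0.34]
```

{"op": "send_rows", "data": {"steps": [[0,0,0,-0.2,0],[0,0,0,-0.1,0],[0,0,0,0,0]]}}

```text
clock: 31.53
eef_pos: [0.5794, -0.2327, 0.0446]
eef_rot: [2.956, 1.062, 0.001]
force: [-4.9, -0.7, 8.2]
width: 0.124
gripper_force: 30.1
```

```bash
python3 s.py
```

```text
31.5333 [ 0.5794 -0.2327  0.0446] wing -140.46513300793924 [-4.9 -0.7  8.2] [-0.12  1.08  0.38] [ 0.12  0.71  0.26  1.72 -0.25  0.74 -0.37]
```

The torque about z is rising (0.09, 0.18, 0.38 N m), so the stop is met. I'll back off a little and let it rise into the detent.

{"op": "send_rows", "data": {"steps": [[0,0,0,0.3,0],[0,0,0,0.1,0],[0,0,0.04,0,0],[0,0,0.04,0,0],[0,0,0.03,0,0],[0,0,0,0,0]]}}

```text
clock: 32.03
eef_pos: [0.5794, -0.2328, 0.0474]
eef_rot: [2.933, 1.123, 0.001]
force: [-2.0, -1.4, 5.3]
width: 0.122
gripper_force: 30.0
```

```bash
python3 s.py
```

```text
32.0333 [ 0.5794 -0.2328  0.0474] wing -138.10812363526998 [-2.  -1.4  5.3] [-0.34  0.52  0.03] [ 0.13  0.7   0.25  1.72 -0.24  0.75 -0.34]
```

{"op": "send_rows", "data": {"steps": [[0,0,0.03,0,0],[0,0,0,0,0],[0,0,0,0,0]]}}

```text
clock: 32.28
eef_pos: [0.5793, -0.2327, 0.0481]
eef_rot: [2.934, 1.123, 0.001]
force: [-2.1, -1.9, 3.9]
width: 0.12
gripper_force: 30.0
```

{"op": "send_rows", "data": {"steps": [[0,0,0,0,15],[0,0,0,0,20],[0,0,0,0,30],[0,0,0,0,40],[0,0,0,0,45],[0,0,0.2,0,45],[0,0,0.5,0,45],[0,0,0.8,0,45],[0,0,0.9,0,45],[0,0,0.9,0,45],[0,0,0.5,0,45],[0,0,0,0,45],[0,0,0,0,45]]}}

```text
clock: 33.37
eef_pos: [0.5794, -0.2328, 0.1629]
eef_rot: [2.933, 1.122, 0.003]
force: [0.1, 0.8, -0.0]
width: 0.448
gripper_force: 0.0
```

```bash
cat > t.py <<'E'
from h import *
st=sensors.read_state(); print(st['clock'],st['eef_pos'],st['force'])
p,d,K,T=shot('wrist'); save('t',p)
v,u=[a.ravel() for a in np.mgrid[0:480,0:640]]; P=pts(d,K,T,v,u)
near=(d.ravel()>0)&(np.hypot(P[:,0]-.58,P[:,1]+.232)<.03)
Q=P[near&(P[:,2]>.095)&(P[:,2]<.115)]; c,s,a=cv2.minAreaRect(Q[:,:2].astype(np.float32)*1000); print('wing',len(Q),c,s,a,np.percentile(Q[:,2],[5,50,95]).round(4))
C=Q[:,:2]-Q[:,:2].mean(0); e=np.linalg.svd(C,full_matrices=False)[2][0]; print('pca',np.degrees(np.arctan2(e[1],e[0])))
F=P[near&(P[:,2]>.074)&(P[:,2]<.093)]; print('flange',len(F),np.percentile(F[:,2],[5,50,95]).round(4))
for n in ['side']:
    p,d,K,T=shot(n)
    for q in ['beaker','jar','strip_box']:
        for r in cams.regions_of(n,q)[:1]:
            vv,uu=np.nonzero(r['pixels']&(d>0)); print(q,np.median(pts(d,K,T,vv,uu),0).round(3))
E
python3 t.py
```

```text
33.3667 [ 0.57941155 -0.23276095  0.16286152] [ 0.12755922  0.7740251  -0.04494168]
wing 1040 (581.6244506835938, -231.64340209960938) (33.822113037109375, 10.876288414001465) 42.1066780090332 [0.0997 0.1021 0.1034]
pca -137.84424578148847
flange 2206 [0.0751 0.0823 0.0838]
beaker [ 0.562 -0.319  0.052]
jar [ 0.674 -0.157  0.045]
strip_box [ 0.477 -0.223  0.01 ]
```

```bash
python3 - <<'E'
from h import *
p,d,K,T=shot('scene')
for q in ['beaker','jar','strip_box']:
    for r in cams.regions_of('scene',q)[:1]:
        vv,uu=np.nonzero(r['pixels']&(d>0)); print(q,np.round(r['bbox']),np.median(pts(d,K,T,vv,uu),0).round(3))
st=sensors.read_state(); K,T=c2w('wrist',st); u,v=map(int,proj(K,T,np.array([.581,-.232,.08])))
w=cv2.cvtColor(cv2.imread('pics/t.png'),cv2.COLOR_BGR2RGB)
a=cv2.resize(w[max(v-75,0):v+75,u-75:u+75],(400,400)); b=cv2.resize(p[225:345,300:420],(400,400),interpolation=cv2.INTER_CUBIC); save('fin',np.hstack([a,b]))
E
```

```text
beaker [390. 285. 414. 328.] [ 0.561 -0.312  0.043]
strip_box [315. 304. 360. 336.] [ 0.476 -0.234  0.01 ]
```

View pics/fin.png

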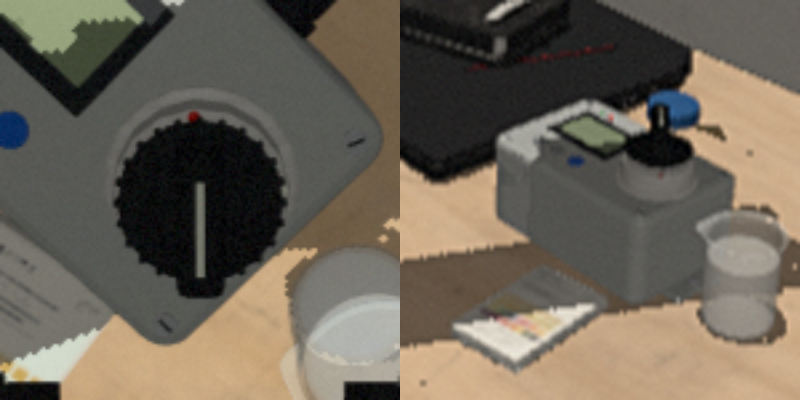

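The cap sits level in the collar with its wing in line with the red dot at (195,118). The wing top is at about 102 mm against 101.3 mm expected when locked, and the beaker, jar and box have not moved. Handing in.

```bash
python3 -c "
from station import env
print(env.hand_in())"
```

```text
the job is handed in; nothing more can be done
None
```

The battery is in the well, same end up, and the small black cap is locked over it at its detent; the beaker, jar and strip box were left in place, and the job is handed in (about 33 s on the robot's clock, no verdict shown).

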